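# Seat a well plate in the imaging nest and clamp it

## Task

Slide the white well plate along the loading apron and its fence until it drops into the pocket of the imaging nest and lies flat and square there, without tipping it up. Then swing the red-knobbed clamp lever fully closed so that its cam holds the plate against the fence. Leave the loose dish, box, beaker and vials beside the nest standing where they are.

Things in the scene. Friction and masses are not known exactly. Their poses are not given: they have to be found in the camera images.
- nest: Imaging nest fixed to the bench: black base 214 x 190 mm, aluminium apron and rails. Origin at bench height below the edge where apron ends and pocket begins; +x is the loading direction (apron to pocket), +y points from clamp to fence, z up. Apron (nest frame, mm): flat top at z 17, x -104 to 0, y -102 to 73. Clamped plate's origin: x 43 to 47, y 2.6, z 12.
- pocket_floor (a point): Centre of the pocket's floor with its pale blue-grey light window, 12 mm above the bench (5 mm below the apron); axes as the nest's. Pocket 89.5 mm along x, 133 mm along y, open to the apron; at +x an end stop, at -y a side rail with a gap for the cam, tops 27 mm above the bench. A flared lead-in on the apron runs from the side rail 21 mm back, opening outward by 10 mm.
- fence_face (a point): Point on the inner face of the straight fence (datum rail), at apron height above the nest's origin: nest y 66.5 mm, x 0. The fence runs along apron and pocket, nest x -103 to 101 mm; its top is 27 mm above the bench, 10 mm over the apron.
- plate: White 24-well plate, loose, empty, 0.08 to 0.17 kg: 127.8 mm long (its y), 85.5 wide (its x), 20 high; origin at the centre of its underside. Lowest 10 mm: full-size skirt with upright faces; above, 2.5 mm smaller all round. Starts flat on the apron, up to 12 degrees askew, 10 to 22 mm off the fence. Too wide to grip for most hands: push it. Half over the edge it tips forward up to 7 degrees.
- clamp_lever (a joint): Clamp lever angle about its upright pivot at nest x 45, y -78 mm. 0 = open (handle to nest -y), 1.571 = closed at its stop (handle to nest -x, beside the apron). Closes clockwise seen from above, needs 2 to 3 N at the knob, stays where left; starts at 0 to 0.25. Its cam shifts the plate's short end up to 6 mm towards the fence and, closed, just presses it on the fence.
- clamp_knob (a point): Middle of the red upright knob on the lever's end, 50 mm from the pivot: 18 mm in diameter, from z 40 to 62 mm above the bench, this point at z 52; the handle bar below it, 15 mm wide, spans z 30 to 37. It can be pushed sideways or gripped from above.
- dish: Round plastic culture dish with lid, 66 mm across, 14 mm high, loose, left of the nest; origin at the centre of its underside. Leave it alone.
- tip_box: Green box with clear lid, 72 x 72 x 48 mm, loose, left of the nest; origin at the centre of its underside. Leave it alone.
- beaker: Clear beaker, 55 mm across, 68 mm high, loose, right of the nest; origin at the centre of its underside. Leave it alone.
- vial_red: Small sample vial with red cap, 19 mm across, 52 mm high, loose, right of the nest; origin at the centre of its underside. Leave it alone.
- vial_white: Small sample vial with white cap, 19 mm across, 52 mm high, loose, right of the nest; origin at the centre of its underside. Leave it alone.

How it is judged:
By the outcome, as a careful person would: the job done as asked, in the order asked, and still so for the second after the job is handed in, with the robot touching nothing.
It also fails if it takes over 58 s, if anything falls off the work surface, if the arm or the gripper's body presses on something with over 40 N, if the wrist force passes 120 N, or if a joint passes its speed limit or range.

## Robot

A 7-joint arm with a two-finger parallel gripper is mounted at the origin on a cart in front of the work surface, level with it; the furniture and walls round the work are solid. World frame = base frame: x ahead of the robot, y to its left, z up, the work surface at z = 0. Lengths are in m, angles in rad, forces in N, time in s.
With the tool pointing down it reaches from about 0.35 to 0.9 m from the base axis. Payload 8.1 kg.
Tool frame: the origin (TCP) lies midway between the tips of the shut fingers; the grasp point (between the pads) lies arm.grip_point_offset behind it (arm.grip_point_offset is the distance from the TCP to the grasp point, in m); y points along the fingers, z is the direction in which the jaws open and shut, and the axes are right-handed (so a half turn about y gives the same grasp; the last joint's range is limited). The gripper opens to 92 mm and grips with 3 to 60 N. Pads are 19 mm wide; open, the fingers measure 130 mm over their backs; the gripper's body (75 mm by 190 mm) begins 47 mm behind the grasp point.
Start: joints at [-1.392, 0.434, 0.025, 1.573, -0.012, 1.134, -0.075], TCP at [0.174, 0.6, 0.227] pointing down, gripper open.
Joint ranges: [-2.62, 2.62], [-0.44, 2.09], [-1.27, 1.32], [0.08, 2.57], [-1.32, 4.46], [0.12, 2], [-2.74, 2.74]. Speed limits (rad/s): [2.22, 2.22, 3.01, 3.01, 3.14, 3.14, 3.14].

## Interface

Orientations are given as a rotation vector (axis times angle).
In Python, from cell import arm, get_image, camera_info gives the robot as it stands.
- The arm moves only by the tool carry_out, never from a script. Its argument "steps" is one flat list of numbers, 5 for each row, row after row: the opening, from 0 (shut) to 1 (fully open), then the shift along the world's x, y, z in units of 0.1 m (1.0 is 0.1 m), then the turn about the world's z in units of 45 degrees (1.0 is 45 degrees). In form: [hand, dx, dy, dz, spin, hand, dx, dy, dz, spin, ...]. A call has 1 to 12 rows; each row is the pose to reach, as a shift and turn from the pose commanded when the call began; what a row does not reach only later rows make up. A row lasts 1/10 s, in which the tool goes at most 50 mm and 8.59 degrees, less where a joint would pass 70% of its speed; a pose out of reach is approached as far as the arm can. A call with a number of a shift or a turn outside -1 to 1 is refused whole. A call with a gripper value outside its range is refused whole. The fingers move at their own pace and stop on an object; "grip_force" is the grip in N (left out, the last holds). Time passes only in rows, so rows that repeat a pose let the fingers close. It gives the time, the measured TCP pose, the force and the opening at its end, in the units of the state.
- arm.observe(): the state, without advancing time (a new reading comes with each control period).
- get_image(name): name is "scene" or "top"; returns (picture, depth): 384x512x3 uint8, red, green, blue; 384x512 float32, m along the optical axis (not along the pixel's ray), 0 where there is no reading.
- camera_info(name): a dict with "fovy" (degrees; the focal length in pixels is half the picture's height over the tangent of half this angle, whatever the lens; pixels are square), "cx", "cy" (the principal point, pixels), "dist_coeffs" ([k1, k2, p1, p2, k3] as OpenCV has them; the pictures are not rectified), "R" (3x3) and "t" (3): a world point X has camera coordinates R X + t. Camera axes: x right, y down, z forward; pixel columns grow to the right and rows downward; lengths in m; the calibration is good to about 2 mm. A picture is of the moment at which its call begins. camera_info takes no time and is no camera call.
- arm.sign_off(): hands the job in, once; it reports no verdict.
The state is a dict: "clock": time; "joints": joint angles; "dq": joint speeds; "joint_efforts": joint torques, N m; "position": TCP position; "ee_rot": TCP orientation; "force": force on the tool from outside, world axes, zero at the start; "ft_torque": the same for the moment, N m; "width": opening from 0.0 (shut) to 1.0 (fully open).
Only numpy, scipy, OpenCV 4.12 (cv2) and the standard library are available. Lean on these libraries where they do the work, as an engineer would, in place of code of your own. Each camera call takes 0.05 s, during which the arm holds its last target. There are 200 camera calls.

## Working session

There is one attempt and no reset: what is moved stays moved. The work goes in short steps, Python scripts to look and compute and a tool call to move; the robot and the scene stay as the last step left them, time stands still between calls to the robot, and variables do not carry over. Pictures are saved under pics/ and viewed, about 8 in all and at most 12, crops included, and the job is handed in when it is done.

Besides the shell and the picture viewer there is one more tool, called after "Call:" in YAML: its name, and indented under it one key for each argument. carry_out: Moves the arm, as the interface text tells. Shifts and turns lie within -1 to 1; 1 stands for 0.1 m of shift or 45 degrees of turn. Its arguments: {"type":"object","properties":{"steps":{"type":"array","items":{"type":"number"}},"grip_force":{"type":"number"}},"required":["steps"]}

```bash
ls; mkdir -p pics
python3 - <<'E'
from cell import arm,get_image,camera_info
import cv2,numpy as np
s=arm.observe();print({k:np.round(v,3) for k,v in s.items()})
for n in("scene","top"):
    im,d=get_image(n);np.savez(f"{n}0.npz",im=im,d=d);cv2.imwrite(f"pics/{n}0.png",im[:,:,::-1])
    c=camera_info(n);print(n,c)
E
```

```text
pics
{'clock': np.float64(0.0), 'joints': array([-1.392,  0.435,  0.025,  1.574, -0.012,  1.134, -0.075]), 'dq': array([-0.   , -0.001,  0.001, -0.   , -0.   , -0.001, -0.001]), 'joint_efforts': array([-1.0000e-03, -6.6786e+01,  9.8500e-01, -3.1447e+01, -6.1000e-02,
        4.3000e-02,  0.0000e+00]), 'position': array([0.174, 0.6  , 0.226]), 'ee_rot': array([-1.561,  0.221, -0.221]), 'force': array([-0.418, -0.676, -0.068]), 'ft_torque': array([-0.01 ,  0.013, -0.007]), 'width': np.float64(1.0)}
scene {'fovy': 57.38779322129614, 'cx': 250.0909032041701, 'cy': 186.2840476204403, 'dist_coeffs': array([-0.02388094,  0.        ,  0.        ,  0.        ,  0.        ]), 'R': array([[ 0.61189347, -0.79073143,  0.01817098],
       [-0.52891228, -0.42615491, -0.73392356],
       [ 0.58808008,  0.43947218, -0.67898897]]), 't': array([-0.35497547,  0.32104717,  1.00631534])}
top {'fovy': 50.198103304002615, 'cx': 255.38789565245673, 'cy': 197.27370515387568, 'dist_coeffs': array([0.03889304, 0.        , 0.        , 0.        , 0.        ]), 'R': array([[-0.00337858, -0.99999176, -0.00225237],
       [-0.98000924,  0.0037591 , -0.19891645],
       [ 0.19892328,  0.00153529, -0.98001386]]), 't': array([-0.02442307,  0.50902103,  1.41826439])}
```

```bash
python3 -c "
import cell;print(cell.arm.grip_point_offset)"
```

```text
0.0188
```

View pics/top0.png

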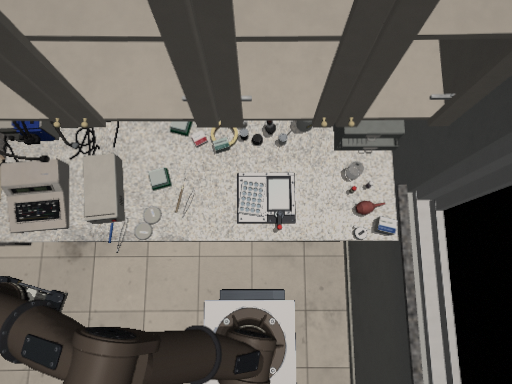

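View pics/scene0.png

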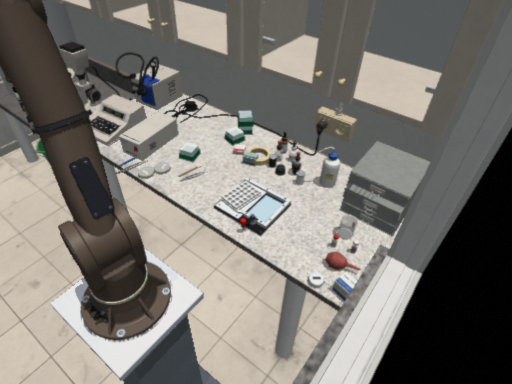

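The top view shows the nest at about (266,198), with the plate at its left (252,197), the pocket at its right (279,195) and the red knob at (279,227). The loading direction is therefore about world -y, and the fence is on the far side (+x). Next I enlarge both views.

```bash
cat > h.py <<'E'
import numpy as np,cv2
from cell import arm,get_image,camera_info
def K(n):
    c=camera_info(n);f=192/np.tan(np.radians(c["fovy"]/2))
    return np.array([[f,0,c["cx"]],[0,f,c["cy"]],[0,0,1]]),c
def ray(n,uv):
    k,c=K(n);p=cv2.undistortPoints(np.array(uv,float).reshape(-1,1,2),k,c["dist_coeffs"])[:,0]
    d=np.c_[p,np.ones(len(p))]@c["R"];return -c["R"].T@c["t"],d
def atz(n,uv,z):
    o,d=ray(n,uv);return o+d*((z-o[2])/d[:,2])[:,None]
def proj(n,X):
    k,c=K(n);return cv2.projectPoints(np.array(X,float).reshape(-1,3),cv2.Rodrigues(c["R"])[0],c["t"],k,c["dist_coeffs"])[0][:,0]
def crop(n,im,u0,v0,w,h,s,name,g=10):
    a=cv2.resize(im[v0:v0+h,u0:u0+w,::-1],None,fx=s,fy=s,interpolation=cv2.INTER_CUBIC)
    for u in range(-(-u0//g)*g,u0+w,g):
        cv2.line(a,(int((u-u0+.5)*s),0),(int((u-u0+.5)*s),8),(0,0,255),1);cv2.putText(a,str(u),(int((u-u0+.5)*s)+2,14),0,.35,(0,0,255),1)
    for v in range(-(-v0//g)*g,v0+h,g):
        cv2.line(a,(0,int((v-v0+.5)*s)),(8,int((v-v0+.5)*s)),(0,0,255),1);cv2.putText(a,str(v),(10,int((v-v0+.5)*s)+4),0,.35,(0,0,255),1)
    cv2.imwrite(name,a)
E
python3 - <<'E'
from h import *
a=np.load("top0.npz");crop("top",a["im"],228,164,80,75,8,"pics/t1.png")
a=np.load("scene0.npz");crop("scene",a["im"],205,170,95,70,8,"pics/s1.png")
E
```

```text
(no output)
```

View pics/t1.png

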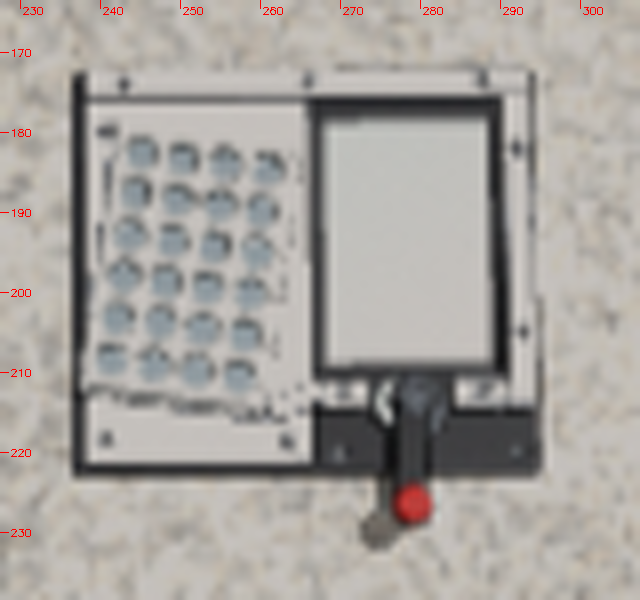

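View pics/s1.png

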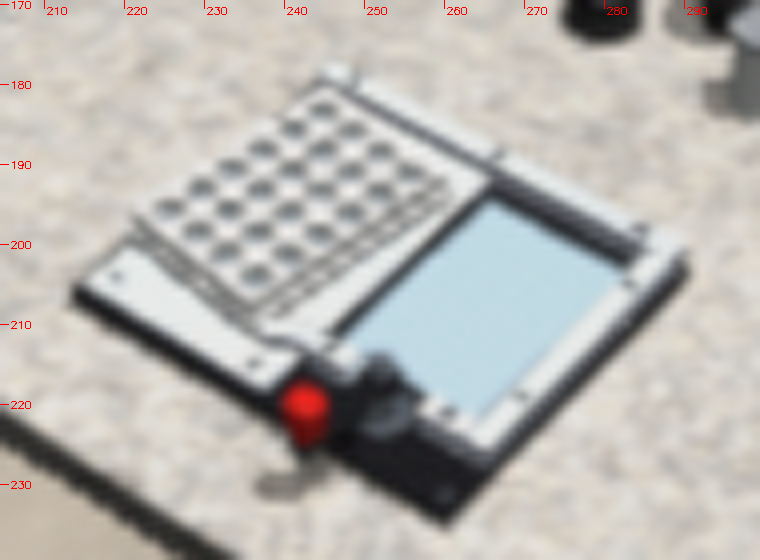

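```bash
cat > fit.py <<'E'
from h import *
from scipy.optimize import least_squares
T=lambda p:np.array([228,164])+np.array(p)/8-.5
S=lambda p:np.array([205,170])+np.array(p)/8-.5
def N2W(q,P):
    P=np.array(P,float)/1000;c,s=np.cos(q[2]),np.sin(q[2]);return np.c_[q[0]+c*P[:,0]-s*P[:,1],q[1]+s*P[:,0]+c*P[:,1],P[:,2]]
for n in("top","scene"):
    k,c=K(n);print(n,"f",k[0,0],"pos",-c["R"].T@c["t"])
def tri(a,b):
    (o1,d1),(o2,d2)=ray("top",[a]),ray("scene",[b]);d1,d2=d1[0],d2[0]
    s=np.linalg.lstsq(np.c_[d1,-d2],o2-o1,rcond=None)[0];p,q=o1+s[0]*d1,o2+s[1]*d2
    return (p+q)/2,np.linalg.norm(p-q)
print("knob",tri(T((413,503)),S((306,405))))
wt=[(143,152),(268,167),(112,358),(239,375)];ws=[(323,110),(412,172),(170,207),(255,275)]
W=[]
for a,b in zip(wt,ws):
    r=tri(T(a),S(b));print("well",r);W.append(r[0])
W=np.array(W);print("mean",W.mean(0),"long",np.degrees(np.arctan2(*(W[0]+W[1]-W[2]-W[3])[[1,0]])),"len",np.linalg.norm(W[0]-W[2]),np.linalg.norm(W[0]-W[1]))
obs=[("top",T((312,100)),(0,66.5,27)),("top",T((312,465)),(0,-102,17)),("top",T((85,465)),(-104,-102,17)),("top",T((85,100)),(-103,66.5,27)),
("scene",S((75,285)),(-104,-102,17)),("scene",S((490,183)),(0,66.5,17)),("scene",S((330,333)),(0,-66.5,17)),("scene",S((268,390)),(0,-102,17))]
def f(q):
    return np.concatenate([proj(n,N2W(q,[P]))[0]-uv for n,uv,P in obs])
r=least_squares(f,[.45,-.03,-1.57],loss="soft_l1");print(r.x,np.degrees(r.x[2]));print(f(r.x).reshape(-1,2).round(2))
q=r.x
c,s=np.cos(q[2]),np.sin(q[2])
n=lambda X:np.array([[c,s],[-s,c]])@(np.array(X[:2])-q[:2])*1000
print("knob nest",n(tri(T((413,503)),S((306,405)))[0]),"plate nest",n(W.mean(0)))
E
python3 fit.py
```

```text
top f 409.8937716096394 pos [ 0.21663699 -0.02851378  1.49111641]
scene f 350.78387976031235 pos [-0.20478104 -0.58612203  0.92535135]
knob (array([ 0.40148029, -0.10822031,  0.05957648]), np.float64(0.0030721258143113217))
well (array([0.56474548, 0.01134541, 0.03989526]), np.float64(0.003906295316125915))
well (array([ 0.55806214, -0.04567113,  0.03863147]), np.float64(0.0032937042682572885))
well (array([0.46992949, 0.02482987, 0.04004367]), np.float64(0.0031523708249576263))
well (array([ 0.4618527 , -0.0318851 ,  0.03908035]), np.float64(0.003948128360008448))
mean [ 0.51364745 -0.01034524  0.03941269] long -8.124559076939295 len 0.0957701686677385 0.057420817100643846
[ 0.52785912 -0.06582609 -1.56674489] -89.76786951143168
[[-0.51 -0.19]
 [ 0.02 -0.07]
 [-0.3   0.16]
 [-0.09  0.02]
 [ 1.69 -0.09]
 [ 0.57 -0.19]
 [-1.36  1.45]
 [ 0.06  0.2 ]]
knob nest [  41.88185871 -126.54955006] plate nest [-55.53797494 -13.98677617]
```

Wells triangulate at z≈39 mm and the knob at z≈60 mm. I measure the nest origin at about (0.528, -0.066) with loading along -y, the fence face at x≈0.594, and the plate centre at about (0.514, -0.010), skewed about -8°.

Plan: push the plate end squarely towards the fence (+x) with the fingers partly open, then push it in -y with two fingers.

Call:
carry_out:
  steps: [0.35, 0.3, -0.5, 0, 0, 0.35, 0.6, -1, 0, 0, 0.35, 0.6, -1, 0, 0, 0.35, 0.6, -1, 0, 0]

```text
clock: 0.5
position: [0.2361, 0.4977, 0.2269]
ee_rot: [-1.56, 0.224, -0.226]
force: [-0.2, 0.9, 0.4]
width: 0.7
```

Run:
```python
from h import *
s=arm.observe();print(s["clock"],s["position"],s["width"],s["joints"].round(2));print(cv2.Rodrigues(np.array(s["ee_rot"]))[0].round(3))
```

```text
0.5 [0.23608751 0.49774786 0.22685705] 0.7004193963266283 [-1.26  0.31  0.04  1.76 -0.01  1.07  0.07]
[[ 0.959  0.001  0.283]
 [-0.283 -0.001  0.959]
 [ 0.001 -1.    -0.001]]
```

Call:
carry_out:
  steps: [0.35, 0.2, -0.5, 0, 0.19, 0.35, 0.4, -1, 0, 0.366, 0.35, 0.4, -1, 0, 0.366]

```text
clock: 0.8
position: [0.2756, 0.3963, 0.2266]
ee_rot: [-1.573, -0.006, 0.005]
force: [1.2, -0.3, -0.6]
width: 0.439
```

Call:
carry_out:
  steps: [0.35, 0.2, -0.5, 0, 0, 0.35, 0.4, -1, 0, 0, 0.35, 0.4, -1, 0, 0]

```text
clock: 1.1
position: [0.3153, 0.2966, 0.2267]
ee_rot: [-1.572, -0.0, -0.0]
force: [0.3, 0.7, -1.0]
width: 0.351
```

Call:
carry_out:
  steps: [0.35, 0.2, -0.5, 0, 0, 0.35, 0.4, -1, 0, 0, 0.35, 0.4, -1, 0, 0]

```text
clock: 1.4
position: [0.3554, 0.197, 0.2269]
ee_rot: [-1.572, -0.0, -0.001]
force: [-0.3, 0.0, 0.7]
width: 0.353
```

Call:
carry_out:
  steps: [0.35, 0.2, -0.5, 0, 0, 0.35, 0.4, -1, 0, 0, 0.35, 0.4, -1, 0, 0]

```text
clock: 1.7
position: [0.3957, 0.0972, 0.2271]
ee_rot: [-1.572, -0.001, -0.001]
force: [0.0, 1.6, 0.0]
width: 0.346
```

Call:
carry_out:
  steps: [0.35, 0.05, -0.5, 0, 0, 0.35, 0.05, -1, 0, 0, 0.35, 0.05, -1, 0, 0, 0.35, 0.05, -1, 0, 0]

```text
clock: 2.1
position: [0.3995, 0.0011, 0.2269]
ee_rot: [-1.57, -0.003, 0.003]
force: [0.4, 0.8, -0.5]
width: 0.347
```

Call:
carry_out:
  steps: [0.35, 0, -0.05, -0.5, 0, 0.35, 0, -0.06, -1, 0, 0.35, 0, -0.06, -1, 0]

```text
clock: 2.4
position: [0.3955, -0.0041, 0.1226]
ee_rot: [-1.573, 0.001, 0.014]
force: [-1.3, 0.1, 1.5]
width: 0.348
```

Call:
carry_out:
  steps: [0.35, 0, 0, -0.3, 0, 0.35, 0, 0, -0.7, 0, 0.35, 0, 0, -1, 0, 0.35, 0, 0, -1, 0, 0.35, 0, 0, -1, 0]

```text
clock: 2.9
position: [0.3997, -0.0044, 0.028]
ee_rot: [-1.57, -0.005, 0.005]
force: [-0.3, 0.1, 0.8]
width: 0.35
```

Run:
```python
from h import *
s=arm.observe();print(s["clock"],s["position"])
im,d=get_image("top");crop("top",im,228,164,80,75,8,"pics/t2.png")
```

```text
2.9 [ 0.39973296 -0.0044152   0.02802099]
```

View pics/t2.png

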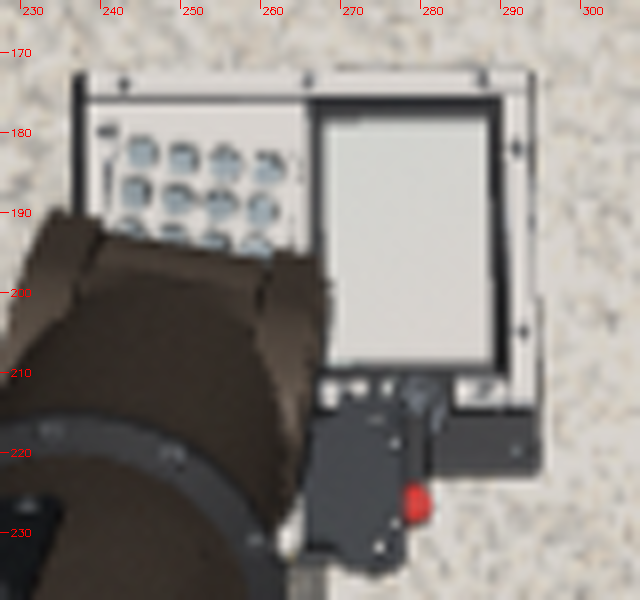

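The picture shows the gripper body beside the knob (knob at (278,226)), well above it, and the plate still unmoved. I now lower the tool and push to +x in small steps.

Call:
carry_out:
  steps: [0.35, 0, 0, -0.08, 0, 0.35, 0, 0, -0.08, 0, 0.35, 0.1, 0, -0.08, 0, 0.35, 0.2, 0, -0.08, 0, 0.35, 0.26, 0, -0.08, 0, 0.35, 0.3, 0, -0.08, 0, 0.35, 0.34, 0, -0.08, 0, 0.35, 0.38, 0, -0.08, 0, 0.35, 0.42, 0, -0.08, 0, 0.35, 0.45, 0, -0.08, 0]

```text
clock: 3.95
position: [0.4439, -0.0057, 0.0187]
ee_rot: [-1.571, -0.004, 0.005]
force: [-0.5, 1.0, -0.4]
width: 0.35
```

Call:
carry_out:
  steps: [0.35, 0.03, 0, 0, 0, 0.35, 0.05, 0, 0, 0, 0.35, 0.07, 0, 0, 0, 0.35, 0.07, 0, 0, 0]

```text
clock: 4.35
position: [0.4503, -0.0058, 0.0186]
ee_rot: [-1.571, -0.003, 0.005]
force: [-2.0, -0.9, 0.4]
width: 0.349
```

Smooth sliding so far. I keep going until the fence resists.

Call:
carry_out:
  steps: [0.35, 0.02, 0, 0, 0, 0.35, 0.04, 0, 0, 0, 0.35, 0.04, 0, 0, 0]

```text
clock: 4.65
position: [0.4511, -0.0061, 0.0182]
ee_rot: [-1.571, 0.002, 0.009]
force: [-11.2, -1.4, 8.0]
width: 0.352
```

Call:
carry_out:
  steps: [0.35, 0.01, 0, 0, 0, 0.35, 0.02, 0, 0, 0, 0.35, 0.02, 0, 0, 0]

```text
clock: 4.95
position: [0.4515, -0.0063, 0.0179]
ee_rot: [-1.571, 0.004, 0.01]
force: [-14.4, -2.2, 10.5]
width: 0.348
```

Call:
carry_out:
  steps: [0.35, 0.01, 0, 0, 0, 0.35, 0.02, 0, 0, 0, 0.35, 0.02, 0, 0, 0]

```text
clock: 5.25
position: [0.4519, -0.0065, 0.0177]
ee_rot: [-1.571, 0.006, 0.012]
force: [-17.7, -2.8, 13.3]
width: 0.354
```

Firm contact. I back off, lift clear and look.

Call:
carry_out:
  steps: [0.35, -0.15, 0, 0, 0, 0.35, -0.3, 0, 0, 0, 0.35, -0.5, 0, 0.5, 0, 0.35, -0.5, 0, 1, 0, 0.35, -0.5, 0, 1, 0]

```text
clock: 5.75
position: [0.4115, -0.0056, 0.1231]
ee_rot: [-1.569, -0.01, -0.002]
force: [0.4, 0.8, -1.1]
width: 0.349
```

Call:
carry_out:
  steps: [0.35, 0, 0.5, 0, -0.19, 0.35, 0, 1, 0, -0.38, 0.35, 0, 1, 0, -0.57, 0.35, 0, 1, 0, -0.76, 0.35, 0, 1, 0, -0.95, 0.35, 0, 1, 0, -1, 0.35, 0, 1, 0, -1]

```text
clock: 6.45
position: [0.4092, 0.0947, 0.1187]
ee_rot: [-1.483, 0.609, -0.611]
force: [-0.1, -0.1, -0.1]
width: 0.35
```

Run:
```python
from h import *
im,d=get_image("top");crop("top",im,228,164,80,75,8,"pics/t3.png")
```

```text
(no output)
```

View pics/t3.png

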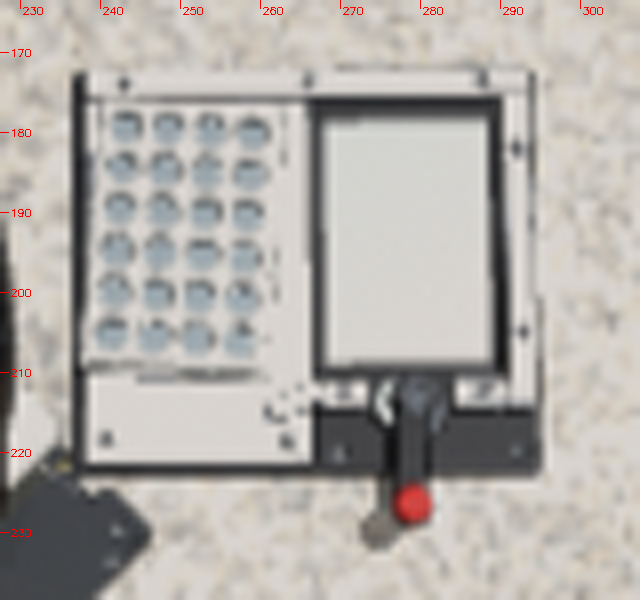

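The plate at crop (183,234) now has its far-left corner at the fence but is still about 3° askew. The fingers had probably stuck to the apron, since there was an upward force at z≈0.018. A wide two-finger push in -y, slightly higher, will square it, so I set that up.

Call:
carry_out:
  steps: [0.65, 0.3, 0, 0, -0.19, 0.65, 0.6, 0, 0, -0.38, 0.65, 1, 0, 0, -0.57, 0.65, 1, 0, 0, -0.76, 0.65, 1, 0, 0, -0.95, 0.65, 1, 0, 0, -1, 0.65, 1, 0, 0, -1]

```text
clock: 7.2
position: [0.5089, 0.0943, 0.1184]
ee_rot: [-1.213, 1.204, -1.204]
force: [-0.6, -0.6, 0.1]
width: 0.651
```

Call:
carry_out:
  steps: [0.65, 0.1, 0, -0.3, 0, 0.65, 0.18, 0, -0.6, 0, 0.65, 0.18, 0, -0.9, 0, 0.65, 0.18, 0, -0.95, 0, 0.65, 0.18, 0, -0.95, 0]

```text
clock: 7.7
position: [0.5262, 0.0939, 0.0234]
ee_rot: [-1.214, 1.205, -1.204]
force: [-1.1, -0.3, 0.7]
width: 0.649
```

Run:
```python
from h import *
s=arm.observe();print(s["clock"],s["position"],s["force"],s["width"]);print(cv2.Rodrigues(np.array(s["ee_rot"]))[0].round(3))
```

```text
7.7 [0.52622294 0.09394676 0.02340985] [-1.07145672 -0.34242875  0.69291425] 0.6488466020587549
[[ 0.007 -0.002  1.   ]
 [-1.    -0.     0.007]
 [ 0.    -1.    -0.002]]
```

Call:
carry_out:
  steps: [0.65, 0, -0.15, -0.025, 0, 0.65, 0, -0.3, -0.025, 0, 0.65, 0, -0.38, -0.025, 0, 0.65, 0, -0.43, -0.025, 0, 0.65, 0, -0.48, -0.025, 0, 0.65, 0, -0.53, -0.025, 0, 0.65, 0.01, -0.58, -0.025, 0, 0.65, 0.02, -0.63, -0.025, 0]

```text
clock: 8.5
position: [0.5287, 0.0313, 0.0212]
ee_rot: [-1.212, 1.205, -1.204]
force: [-0.1, 1.1, -0.1]
width: 0.649
```

Call:
carry_out:
  steps: [0.65, 0.01, -0.04, 0, 0, 0.65, 0.02, -0.08, 0, 0, 0.65, 0.03, -0.12, 0, 0, 0.65, 0.03, -0.12, 0, 0]

```text
clock: 8.9
position: [0.5321, 0.0185, 0.0213]
ee_rot: [-1.212, 1.205, -1.206]
force: [0.0, -0.6, -0.5]
width: 0.653
```

Run:
```python
from h import *
s=arm.observe();print(s["clock"],s["position"],s["force"])
im,d=get_image("top");crop("top",im,228,164,80,75,8,"pics/t4.png")
```

```text
8.9 [0.53210534 0.01849355 0.02128978] [ 0.01692103 -0.55689508 -0.49281107]
```

View pics/t4.png

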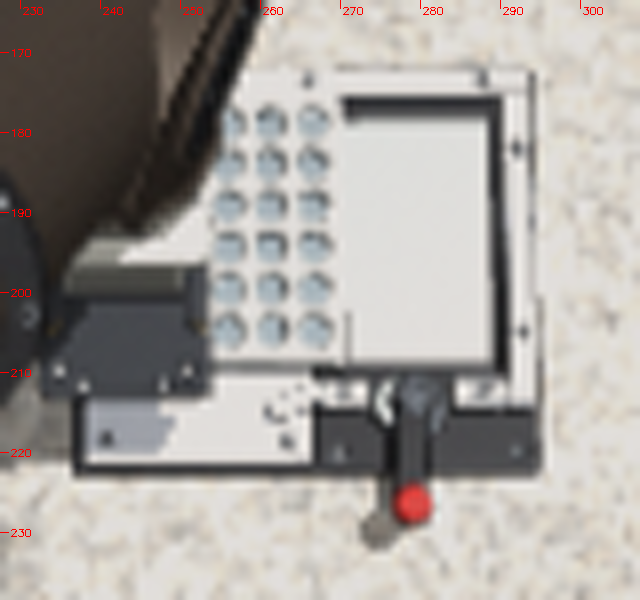

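The plate is now square: the well rows are level, the columns upright, and the far edge is at the fence. Its leading edge is just over the pocket edge (crop x≈345). I continue pushing slowly.

Call:
carry_out:
  steps: [0.65, 0, -0.05, -0.005, 0, 0.65, 0, -0.1, -0.005, 0, 0.65, 0, -0.15, -0.005, 0, 0.65, 0, -0.2, -0.005, 0, 0.65, 0, -0.25, -0.005, 0, 0.65, 0, -0.3, -0.005, 0, 0.65, 0, -0.35, -0.005, 0, 0.65, 0, -0.4, -0.005, 0, 0.65, 0, -0.45, -0.005, 0, 0.65, 0, -0.5, -0.005, 0]

```text
clock: 9.95
position: [0.5318, -0.0311, 0.0207]
ee_rot: [-1.212, 1.205, -1.205]
force: [-0.1, -0.2, -0.6]
width: 0.649
```

Call:
carry_out:
  steps: [0.65, 0, -0.05, 0, 0, 0.65, 0, -0.09, 0, 0, 0.65, 0, -0.13, 0, 0, 0.65, 0, -0.16, 0, 0, 0.65, 0, -0.19, -0.005, 0, 0.65, 0, -0.22, -0.005, 0, 0.65, 0, -0.22, -0.005, 0]

```text
clock: 10.65
position: [0.5318, -0.0533, 0.0203]
ee_rot: [-1.212, 1.205, -1.206]
force: [-0.0, -1.0, 0.3]
width: 0.648
```

Call:
carry_out:
  steps: [0.65, 0, -0.02, 0, 0, 0.65, 0, -0.03, 0, 0, 0.65, 0, -0.04, 0, 0, 0.65, 0, -0.04, 0, 0]

```text
clock: 11.05
position: [0.5318, -0.0565, 0.0202]
ee_rot: [-1.212, 1.205, -1.205]
force: [1.1, 1.4, 0.3]
width: 0.652
```

Call:
carry_out:
  steps: [0.65, 0, -0.01, 0, 0, 0.65, 0, -0.02, 0, 0, 0.65, 0, -0.02, 0, 0]

```text
clock: 11.35
position: [0.5318, -0.057, 0.0202]
ee_rot: [-1.211, 1.205, -1.202]
force: [-0.2, 6.6, 0.7]
width: 0.648
```

Call:
carry_out:
  steps: [0.65, 0, -0.01, 0, 0, 0.65, 0, -0.015, 0, 0, 0.65, 0, -0.015, 0, 0]

```text
clock: 11.65
position: [0.5318, -0.0573, 0.0201]
ee_rot: [-1.211, 1.206, -1.201]
force: [-0.4, 8.9, 1.6]
width: 0.651
```

Run:
```python
from h import *
s=arm.observe();print(s["clock"],s["position"],s["force"])
im,d=get_image("top");crop("top",im,228,164,80,75,8,"pics/t5.png")
print(d[175:220:4,266:296:2].round(3))
```

```text
11.65 [ 0.53179359 -0.0573262   0.02011305] [-0.35346432  8.8678144   1.55885118]
[[0.992 0.999 1.013 1.026 1.045 1.052 1.056 1.095 1.109 1.513 1.508 1.506
  1.513 1.519 1.54 ]
 [0.984 0.994 1.011 1.026 1.045 1.065 1.102 1.112 1.512 1.507 1.515 1.511
  1.515 1.507 1.527]
 [0.979 0.997 1.015 0.    1.076 1.112 1.141 1.502 1.508 1.5   1.508 1.509
  1.497 1.499 1.52 ]
 [0.982 1.006 1.048 1.086 1.143 1.285 1.496 1.492 1.497 1.497 1.497 1.495
  1.494 1.5   1.51 ]
 [1.005 1.084 1.102 1.298 1.337 1.332 1.505 1.499 1.508 1.491 1.506 1.503
  1.494 1.501 1.498]
 [1.333 1.334 1.33  1.333 1.335 1.333 1.501 1.497 1.5   1.502 1.502 1.499
  1.486 1.49  1.498]
 [1.366 1.367 1.369 1.372 1.411 1.495 1.5   1.489 1.495 1.487 1.504 1.498
  1.495 1.491 1.493]
 [1.384 1.386 1.388 1.38  1.402 1.405 1.482 1.485 1.485 1.48  1.481 1.485
  1.482 1.488 1.49 ]
 [1.386 1.387 1.38  1.381 1.381 1.385 1.493 1.48  1.488 1.489 1.481 1.492
  1.479 1.487 1.489]
 [1.381 1.38  1.385 1.38  1.382 1.377 1.496 1.494 1.492 1.498 1.489 1.484
  1.479 1.483 1.488]
 [1.495 1.495 1.493 1.496 1.493 1.48  1.471 1.47  1.491 1.499 1.491 1.5
  1.504 1.494 1.497]
 [1.486 1.493 1.492 1.495 1.498 1.492 1.466 1.466 1.495 1.493 1.494 1.493
  1.498 1.495 1.493]]
```

View pics/t5.png

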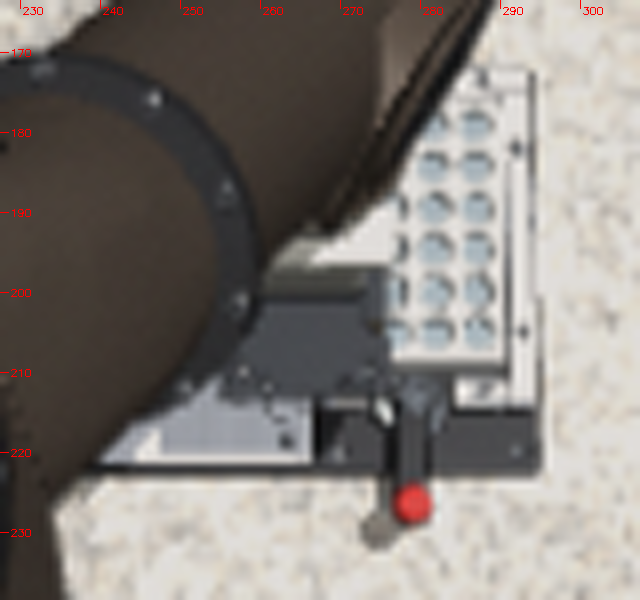

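The plate sits against the end stop (its wells are 3 px further right than before, and the push force rose to 9 N). I retreat and turn the tool for the lever.

Call:
carry_out:
  steps: [0.65, 0, 0.1, 0, 0, 0.65, 0, 0.3, 0.02, 0, 0.65, 0, 0.3, 0.4, 0.19, 0.65, 0, 0.3, 0.8, 0.38, 0.65, 0, 0.3, 1, 0.57, 0.65, 0, 0.3, 1, 0.76, 0.65, 0, 0.3, 1, 0.95, 0.65, 0, 0.3, 1, 1, 0.65, 0, 0.3, 1, 1]

```text
clock: 12.6
position: [0.5318, -0.0304, 0.1204]
ee_rot: [-1.483, 0.609, -0.61]
force: [-0.0, -0.6, -0.1]
width: 0.648
```

Call:
carry_out:
  steps: [0.45, -0.4, -0.3, 0, 0.19, 0.45, -0.8, -0.6, 0, 0.38, 0.45, -1, -0.81, 0, 0.57, 0.45, -1, -0.81, 0, 0.76, 0.45, -1, -0.81, 0, 0.95, 0.45, -1, -0.81, 0, 1, 0.45, -1, -0.81, 0, 1]

```text
clock: 13.3
position: [0.4317, -0.1115, 0.1202]
ee_rot: [-1.571, -0.003, 0.003]
force: [0.1, -0.2, -0.2]
width: 0.449
```

Run:
```python
from h import *
s=arm.observe();print(s["clock"],s["position"],s["force"],s["width"]);print(cv2.Rodrigues(np.array(s["ee_rot"]))[0].round(3))
im,d=get_image("scene");crop("scene",im,205,165,95,70,8,"pics/s6.png")
```

```text
13.3 [ 0.43174929 -0.11145185  0.12023442] [ 0.11788141 -0.23022451 -0.15433626] 0.4490814589201438
[[ 1.     0.    -0.004]
 [ 0.004 -0.     1.   ]
 [ 0.    -1.    -0.   ]]
```

View pics/s6.png

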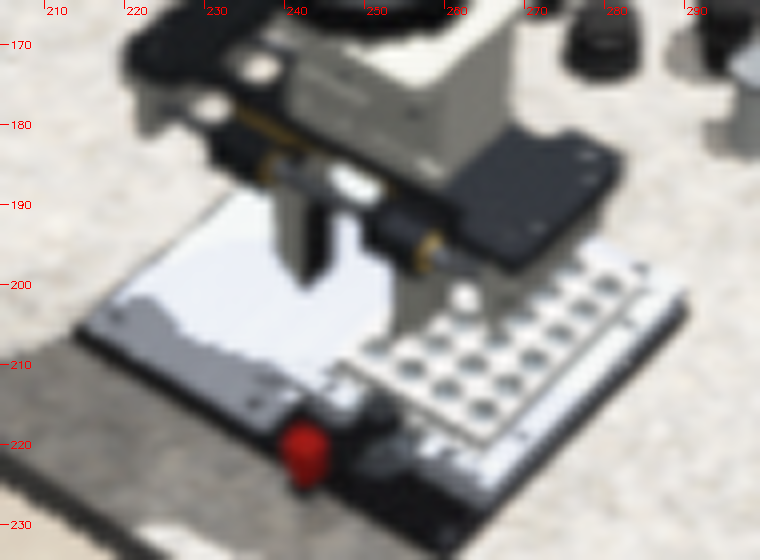

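The scene view shows the plate in the pocket, its near edge low along (345,365)-(490,445), and the knob at (306,445), still open. I cage the knob.

Call:
carry_out:
  steps: [0.45, -0.2, 0.02, 0, 0, 0.45, -0.31, 0.035, 0, 0, 0.45, -0.31, 0.035, -0.3, 0, 0.45, -0.31, 0.035, -0.6, 0, 0.45, -0.31, 0.035, -0.76, 0, 0.45, -0.31, 0.035, -0.76, 0]

```text
clock: 13.95
position: [0.3993, -0.1074, 0.0427]
ee_rot: [-1.571, -0.0, 0.006]
force: [-0.4, 0.5, 0.3]
width: 0.449
```

Call:
carry_out:
  steps: [0.25, 0, 0, 0, 0, 0.25, 0, 0, 0, 0, 0.25, 0, 0, 0, 0, 0.25, 0, 0, 0, 0]
  grip_force: 5

```text
clock: 14.35
position: [0.4014, -0.1077, 0.0449]
ee_rot: [-1.571, -0.005, 0.003]
force: [-0.2, -0.1, 0.2]
width: 0.255
```

Call:
carry_out:
  steps: [0.25, 0.009, 0.07, 0, -0.178, 0.25, 0.028, 0.137, 0, -0.356, 0.25, 0.055, 0.201, 0, -0.533, 0.25, 0.092, 0.26, 0, -0.711, 0.25, 0.136, 0.314, 0, -0.889, 0.25, 0.168, 0.344, 0, -1, 0.25, 0.168, 0.344, 0, -1]

```text
clock: 15.05
position: [0.4176, -0.0727, 0.0444]
ee_rot: [-1.483, 0.61, -0.61]
force: [-0.4, -0.0, -0.2]
width: 0.256
```

Call:
carry_out:
  steps: [0.25, 0.055, 0.043, 0, -0.178, 0.25, 0.116, 0.077, 0, -0.356, 0.25, 0.181, 0.103, 0, -0.533, 0.25, 0.248, 0.119, 0, -0.711, 0.25, 0.29, 0.123, 0, -0.82, 0.25, 0.314, 0.126, 0, -0.88, 0.25, 0.314, 0.126, 0, -0.88]

```text
clock: 15.75
position: [0.4484, -0.0604, 0.0441]
ee_rot: [-1.256, 1.135, -1.133]
force: [-2.5, 1.4, 0.3]
width: 0.246
```

Call:
carry_out:
  steps: [0.25, 0.02, 0, 0, -0.05, 0.25, 0.03, 0, 0, -0.1, 0.25, 0.03, 0, 0, -0.1]

```text
clock: 16.05
position: [0.4517, -0.0605, 0.0441]
ee_rot: [-1.219, 1.195, -1.194]
force: [-4.9, 2.5, 0.4]
width: 0.251
```

Call:
carry_out:
  steps: [0.25, 0.015, 0, 0, 0, 0.25, 0.025, 0, 0, 0, 0.25, 0.025, 0, 0, 0]

```text
clock: 16.35
position: [0.4533, -0.0602, 0.044]
ee_rot: [-1.22, 1.195, -1.191]
force: [-6.5, 2.9, 3.1]
width: 0.252
```

Call:
carry_out:
  steps: [0.25, 0.015, 0, 0, 0, 0.25, 0.025, 0, 0, 0, 0.25, 0.025, 0, 0, 0]

```text
clock: 16.65
position: [0.4548, -0.0601, 0.0439]
ee_rot: [-1.221, 1.196, -1.19]
force: [-10.5, 2.7, 6.4]
width: 0.282
```

Call:
carry_out:
  steps: [0.25, 0, 0, 0, 0, 0.25, 0, 0, 0, 0, 0.25, 0.01, 0, 0, 0, 0.25, 0.01, 0, 0, 0]
  grip_force: 25

```text
clock: 17.05
position: [0.4536, -0.0601, 0.0436]
ee_rot: [-1.223, 1.2, -1.188]
force: [-16.9, 1.8, 11.1]
width: 0.253
```

Call:
carry_out:
  steps: [0.5, -0.02, 0, 0, 0, 0.5, -0.03, 0, 0, 0, 0.5, -0.03, 0, 0, 0, 0.5, -0.03, 0, 0.3, 0, 0.5, -0.03, 0, 0.7, 0, 0.5, -0.03, 0, 1, 0, 0.5, -0.03, 0, 1, 0]

```text
clock: 17.75
position: [0.4582, -0.0613, 0.1477]
ee_rot: [-1.214, 1.188, -1.197]
force: [0.8, -0.2, 0.1]
width: 0.498
```

Call:
carry_out:
  steps: [0.5, -0.1, 0.5, 0.3, 0, 0.5, -0.1, 1, 0.6, 0, 0.5, -0.1, 1, 0.6, 0]

```text
clock: 18.05
position: [0.4461, 0.0431, 0.2056]
ee_rot: [-1.218, 1.19, -1.191]
force: [-0.6, 0.2, 0.0]
width: 0.497
```

Call:
carry_out:
  steps: [0.5, -0.1, 0.5, 0, 0, 0.5, -0.1, 1, 0, 0, 0.5, -0.1, 1, 0, 0]

```text
clock: 18.35
position: [0.4349, 0.1465, 0.2039]
ee_rot: [-1.222, 1.186, -1.186]
force: [0.3, 0.3, -0.4]
width: 0.5
```

Run:
```python
from h import *
s=arm.observe();print(s["clock"],s["position"],s["force"],s["width"])
im,d=get_image("top");crop("top",im,236,166,50+12,62,6,"a.png");np.savez("top7.npz",im=im,d=d)
im,d=get_image("scene");crop("scene",im,205,165,95,70,8,"b.png");np.savez("scene7.npz",im=im,d=d)
a=cv2.imread("a.png");b=cv2.imread("b.png");b=cv2.resize(b,None,fx=.55,fy=.55,interpolation=cv2.INTER_AREA)
h=max(len(a),len(b));f=lambda x:np.pad(x,((0,h-len(x)),(0,0),(0,0)))
cv2.imwrite("pics/c7.png",np.hstack([f(a),f(b)]))
```

```text
18.35 [0.43492562 0.14652047 0.20391797] [ 0.30417521  0.33838628 -0.41575655] 0.5002503095017294
```

View pics/c7.png

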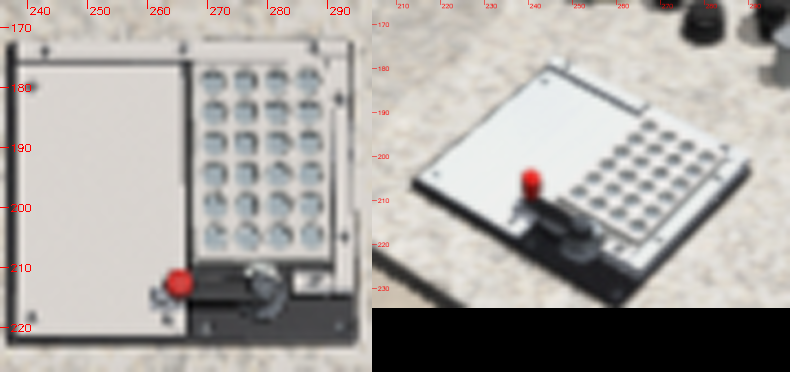

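The lever handle now lies parallel to the apron edge, with the knob at top (265,212), and the plate is square in the pocket against the fence. A quick numeric check of the angle and the plate height follows.

```bash
sed -i '/^print("knob"/,$d' fit.py
cat > chk.py <<'E'
from fit import *
c={}
for n in("top","scene"):
    im=np.load(n+"7.npz")["im"].astype(int);m=(im[...,0]>110)&(im[...,0]>2*im[...,1]);b=(236,166,300,230) if n=="top" else (205,165,300,235)
    v,u=np.nonzero(m[b[1]:b[3],b[0]:b[2]]);c[n]=(u.mean()+b[0],v.mean()+b[1])
k,e=tri(c["top"],c["scene"]);print(c,"knob",k,e);q=(.528,-.066)
print("lever",np.degrees(np.arctan2(k[1]-(q[1]-.045),(q[0]-.078)-k[0])))
A=lambda p:np.array([236,166])+np.array(p)/6-.5
B=lambda p:np.array([205,165])+(np.array(p)-[372,0])/.55/8-.5
W=np.array([tri(A(a),B(b))[0] for a,b in zip([(214,80),(310,80),(216,237),(312,236)],[(650,126),(707,157),(579,191),(638,225)])])
print(W.round(4),W.mean(0))
d=np.load("top7.npz")["d"]
C=-K("top")[1]["R"].T@K("top")[1]["t"]
def pts(u0,u1,v0,v1):
    uv=[(u,v) for v in range(v0,v1) for u in range(u0,u1) if d[v,u]>0];o,r=ray("top",uv);X=o+r*np.array([d[v,u] for u,v in uv])[:,None];return X
for nm,b in dict(plate=(271,288,178,206),apron=(240,264,180,208)).items():
    X=pts(*b);p=np.linalg.lstsq(np.c_[X[:,:2]-X[:,:2].mean(0),np.ones(len(X))],X[:,2],rcond=None)[0];print(nm,"slopes deg",np.degrees(p[:2]).round(2),"z",p[2].round(4))
E
python3 chk.py
```

```text
top f 409.8937716096394 pos [ 0.21663699 -0.02851378  1.49111641]
scene f 350.78387976031235 pos [-0.20478104 -0.58612203  0.92535135]
{'top': (np.float64(265.6), np.float64(212.6)), 'scene': (np.float64(240.84615384615384), np.float64(205.76923076923077))} knob [ 0.45074    -0.0609662   0.05724659] 0.0037835943582091615
lever 90.84734462238413
[[ 0.5799 -0.0831  0.0339]
 [ 0.5793 -0.1413  0.0344]
 [ 0.4823 -0.0832  0.0353]
 [ 0.4829 -0.141   0.0343]] [ 0.53110145 -0.11213582  0.03448896]
plate slopes deg [-0.87  1.01] z 0.027
apron slopes deg [-0.11  0.16] z 0.0166
```

Lever ≈ 90° and plate centre ≈ nest (46, 3). The well height dropped 5 mm from the apron reading and all four corners are level within 1.4 mm. The hand is clear, so I hand in.

```bash
python3 -c "
from cell import arm;print(arm.sign_off())"
```

```text
the job is handed in; nothing more can be done
None
```

The plate is in the pocket and the lever is closed. I handed in at about 18.5 s of the 58 s allowed; no verdict is reported.

**What I did**
- The first push towards the fence stalled with about 3° of skew left and up to about 18 N on the tool. The fingers probably stuck on the apron.
- A wide two-finger push in the loading direction, with the fingers a little higher, squared the plate and slid it along the fence. It dropped into the pocket and met the end stop at about 9 N.
- I then caged the knob between the fingers, swung the lever to its stop at about 17 N, and moved the arm clear.

**Last checks**
- **Plate position:** its centre is at about nest x 46, y 3 mm, against a target of x 43–47, y 2.6. It looks square in the picture.
- **Plate height:** the wells lie 5 mm lower than on the apron, and the four corner wells are level within 1.4 mm.
- **Lever:** the angle measures about 91°, which is closed within the measuring error.
- **Dish, box, beaker and vials:** the arm worked only over the nest. I did not check these separately in a picture afterwards.

**Where checks disagreed:** a coarse depth-image fit gave the plate about a 1° slope each way. I put that down to the wells and noise in the depth image, since the two-view check shows it level.

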